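Close the bowl carton and hold the crate's drop gate open

ROBOT

A 7-joint arm with a two-finger parallel gripper is mounted at the origin on the work surface. World frame = base frame: x ahead of the robot, y to its left, z up, the work surface at z = 0. Lengths are in m, angles in rad, forces in N, time in s.
With the tool pointing down it reaches from about 0.4 to 0.875 m from the base axis. Payload 6.5 kg.
Tool frame: the origin (TCP) lies between the finger pads; the fingertips stand 22 mm ahead of it and the grasp point (between the pads) lies 3 mm ahead of it (arm.nose_length is the distance from the TCP to the fingertips, in m); z points along the fingers, x is the direction in which the jaws open and shut, and the axes are right-handed (so a half turn about z gives the same grasp; the last joint's range is limited). The gripper opens to 85 mm and grips with 20 to 120 N. Pads are 22 mm wide; open, the fingers measure 114 mm over their backs; the gripper's body (76 mm by 85 mm) begins 54 mm behind the grasp point. The pads swing forward as they close: fully open they stand 13 mm farther back than shut.
Start: joints at [-1.27, 0.536, -0.004, 1.538, 0.003, 1.067, -0.071], TCP at [0.233, 0.607, 0.253] pointing down, gripper open.
Joint ranges: [-2.7, 2.7], [-0.37, 2.16], [-1.27, 1.26], [0.24, 2.4], [-1.31, 4.45], [0.19, 1.91], [-2.76, 2.76]. Speed limits (rad/s): [2.39, 2.39, 3.14, 3.14, 3.14, 3.14, 3.14].

INTERFACE

Orientations are given as a unit quaternion [x, y, z, w].
In Python, from plant import arm gives the robot as it stands.
- The arm moves only by the tool send_rows, never from a script. Its argument "steps" is a list of rows, each a list of 7 numbers: the opening, from -1 (shut) to 1 (fully open), so that 0 is half open, then the shift along the world's x, y, z in mm, then the turn, a rotation vector about the world's x, y, z in rad. A call has 1 to 5 rows; each row shifts and turns the pose as measured when the row begins; what a row does not reach is not made up. A row lasts 1/8 s, in which the tool goes at most 62.5 mm and 10.7 degrees, less where a joint would pass 70% of its speed; a pose out of reach is approached as far as the arm can. A call with a gripper value outside its range is refused whole. The fingers move at their own pace and stop on an object; "force" is the grip in N (left out, the last holds). Time passes only in rows, so rows that do not move let the fingers close. It gives the time, the measured TCP pose, the force and the opening at its end, in the units of the state.
- arm.observe(): the state, without advancing time (a new reading comes with each control period).
- arm.capture(name): name is "scene" or "top" or "wrist"; returns the picture (400x640x3 uint8, red, green, blue); there is no depth.
- arm.get_calibration(name): a dict with "fov_y" (degrees; the focal length in pixels is half the picture's height over the tangent of half this angle, whatever the lens; pixels are square), "cx", "cy" (the principal point, pixels), "R" (3x3) and "t" (3): a world point X has camera coordinates R X + t. Camera axes: x right, y down, z forward; pixel columns grow to the right and rows downward; lengths in m; the calibration is good to about 2 mm. A picture is of the moment at which its call begins: read the wrist's pose just before it. get_calibration takes no time and is no camera call; for the wrist camera it gives the pose at the moment of the call.
- arm.close_job(): hands the job in, once; it reports no verdict.
The state is a dict: "t": time; "q": joint angles; "dq": joint speeds; "tau": joint torques, N m; "position": TCP position; "tool_rot": TCP orientation; "wrist_force": force on the tool from outside, world axes, zero at the start; "moment": the same for the moment, N m; "finger_gap": finger opening in m.
Only numpy, scipy, OpenCV 4.12 (cv2) and the standard library are available. Lean on these libraries where they do the work, as an engineer would, in place of code of your own. Each camera call takes 0.05 s, during which the arm holds its last target. There are 200 camera calls.

TASK

Fold the carton's flaps down flat, first the plain inner one on the left as seen from the robot, then the white-edged outer one over it, without crushing the carton. Then undo the crate's two catches by squeezing each one's steel thumb piece fully home towards its coloured ear, the red one first and the blue one second, take the green gate by its black handle, swing it out and down past its detent and finish while still holding it wide open by the handle, so that the carton could be slid out. Do not shift the other things on the table.

Things in the scene. Friction and masses are not known exactly. Their poses are not given: they have to be found in the camera images.
- crate: Plywood crate fixed to the table, open on top, 214 mm wide (its y) and 176 mm deep (its x), walls up to 92 mm high. Origin: centre of the underside, on the table. Its x axis points from the gate to the back wall (the gate faces -x), y to its left, z up; 'left' and 'right' everywhere mean +y and -y of the crate. Stands at a different place and yaw each time.
- carton: Brown carton fixed inside the crate, 120 mm (x) by 170 mm (y) by 100 mm high, axes as the crate's; origin: centre of its underside, 22 mm above the table. It holds a white bowl. Pressing it or its flaps with more than 40 N crushes it.
- flap_inner_hinge (a point): Middle of the left top edge of the carton, 122 mm above the table, the hinge line (along crate x) of the plain inner flap.
- flap_inner (a joint): Angle of the inner flap in rad: 0 lies flat and shut, 1.57 upright, more leans outwards. The flap is brown, 116 mm along the hinge, 80 mm long, 4 mm thick (lying above the hinge line when shut); it is light, stays where it is left and is pushed over with less than 1 N.
- flap_outer_hinge (a point): Middle of the right top edge of the carton, 126.5 mm above the table, the hinge line (along crate x) of the outer flap.
- flap_outer (a joint): Angle of the outer flap in rad, as for the inner one. Brown with a 22 mm white band along its free edge, 116 mm along the hinge, 95 mm long, 4 mm thick; shut it lies over the edge of the inner flap.
- ear_red: Fixed red upright ear of one catch, 24 mm (x) by 10 mm (y) by 61 mm high, axes as the crate's; origin: centre of its underside, 80 mm above the table (its top at 141 mm). It stands 42 mm outboard of the thumb piece of the left or of the right catch: the red and the blue ear change sides from one start to another.
- ear_blue: The blue ear of the other catch, same size and origin.
- catch_left_thumb (a point): Point on the steel thumb piece of the left catch, 126 mm above the table, 16 mm below its top, in the middle of its thickness. The thumb piece is 24 mm (x) by 10 mm (y) and stands free from 93 to 142 mm above the table, inboard of its ear; it moves with the catch. Thumb piece and ear together measure 52 mm over their outer faces when shut and 36 mm when fully squeezed; the gate's top edge beside it is at 100 mm.
- catch_left (a joint): Travel of the left catch in m: 0 bolted, 0.016 fully squeezed towards its ear (outwards, crate +y). The bolt stands in front of the gate's end until about 0.012; it slides with about 3 N of friction and stays where it is left.
- catch_right_thumb (a point): The same on the right catch.
- catch_right (a joint): Travel of the right catch in m, 0 to 0.016, outwards being crate -y.
- gate_hinge (a point): Middle of the gate's hinge line, along crate y, 30 mm above the table at the crate's front, 80 mm before the crate's origin. The green gate is 188 mm wide, 12 mm thick, 70 mm high above the hinge.
- gate (a joint): Gate angle in rad: 0 upright and shut, growing as its top swings out (crate -x) and down; stop at 1.45. A spring pulls it shut (about 4 N at the handle when wide) and a sprung detent must be overcome at about 0.45 to 0.85 (up to about 8 N at the handle in all). Let go, it swings back to the detent or shut. Wide open means more than 1.2.
- gate_handle: Black round handle on top of the gate, a horizontal bar 40 mm long along crate y and 22 mm thick; origin at its centre, 98 mm from the hinge line, 128 mm above the table when the gate is shut; it swings with the gate and is a roller, turning freely on its own axis. It sits on a neck 22 mm wide (y) and 8 mm thick, and can be pinched at its two flat ends from above (40 mm wide).
- bowl_mid (a point): Bystander: centre of a white plaster bowl, 150 mm across, 70 mm high.
- form_red_mid (a point): Bystander: centre of a red bulged upright form, 66 mm across, 120 mm high.
- form_blue_mid (a point): Bystander: centre of a blue form of the same shape.
- mould_mid (a point): Bystander: centre of a white plaster mould block, 110 x 80 x 70 mm.
- jar_mid (a point): Bystander: centre of a small lidded jar beside the crate's left wall, 48 mm across, 60 mm high.
- rib_mid (a point): Bystander: a point on a wooden spatula, 160 mm long, lying on the table in front of the crate, left of the gate.

How it is judged:
On the way, in this order (a step that is already met when the one before it is completed fails the run):
1. the inner flap is folded down (value of joint flap_inner below 0.2 rad), for 0.1 s.
2. the outer flap is folded down over it (value of joint each of flap_inner, flap_outer below 0.2 rad), for 0.1 s.
3. the catch with the red ear is squeezed home between fingers on the thumb piece and on the ear (((distance between ear_red and catch_left_thumb below 0.15 m and value of joint catch_left above 0.012 m) or (not (distance between ear_red and catch_left_thumb below 0.15 m) and value of joint catch_right above 0.012 m)) and contact force between the fingers and ear_red above 1 N), for 0.1 s.
4. then the catch with the blue ear likewise (((distance between ear_red and catch_left_thumb below 0.15 m and value of joint catch_left above 0.012 m) or (not (distance between ear_red and catch_left_thumb below 0.15 m) and value of joint catch_right above 0.012 m)) and ((distance between ear_red and catch_left_thumb below 0.15 m and value of joint catch_right above 0.012 m) or (not (distance between ear_red and catch_left_thumb below 0.15 m) and value of joint catch_left above 0.012 m)) and contact force between the fingers and ear_blue above 1 N), for 0.1 s.
5. the gate is swung past its detent (value of joint gate above 0.95 rad), for 0.1 s.
At the end, for the whole second after the job is handed in: The gate stands at more than 1.2 rad, still (under 0.1 rad/s), with the fingers on its handle (more than 1 N); both flaps are within 0.2 rad of flat and both catches are drawn more than 12 mm (all of step 2 and value of joint gate above 1.2 rad and velocity of joint gate between -0.1 and 0.1 rad/s and contact force between the fingers and gate_handle above 1 N and ((distance between ear_red and catch_left_thumb below 0.15 m and value of joint catch_left above 0.012 m) or (not (distance between ear_red and catch_left_thumb below 0.15 m) and value of joint catch_right above 0.012 m)) and ((distance between ear_red and catch_left_thumb below 0.15 m and value of joint catch_right above 0.012 m) or (not (distance between ear_red and catch_left_thumb below 0.15 m) and value of joint catch_left above 0.012 m))); the arm keeps its last pose, push and grip.
It fails at once if the blue catch is released before the red one (((distance between ear_red and catch_left_thumb below 0.15 m and value of joint catch_right above 0.012 m) or (not (distance between ear_red and catch_left_thumb below 0.15 m) and value of joint catch_left above 0.012 m)) and not ((distance between ear_red and catch_left_thumb below 0.15 m and value of joint catch_left above 0.012 m) or (not (distance between ear_red and catch_left_thumb below 0.15 m) and value of joint catch_right above 0.012 m))).
It fails at once if the carton is crushed (more than 40 N) (contact force between any of the fingers, the arm and carton above 40 N).
It fails at once if a bystander is shifted by more than 30 mm (distance of any of bowl_mid, form_red_mid, form_blue_mid, mould_mid, jar_mid, rib_mid from where it was at the start of the episode above 0.03 m).
It also fails if it takes over 69 s, if anything falls off the work surface, if the arm or the gripper's body presses on something with over 40 N, if the wrist force passes 120 N, or if a joint passes its speed limit or range.

## Working session

There is one attempt and no reset: what is moved stays moved. The work goes in short steps, Python scripts to look and compute and a tool call to move; the robot and the scene stay as the last step left them, time stands still between calls to the robot, and variables do not carry over. Pictures are saved under pics/ and viewed, about 8 in all and at most 12, crops included, and the job is handed in when it is done.

Besides the shell and the picture viewer there is one more tool, called after "Emit:" as a command line: name --pt "numbers of a row" for each row, then --argument value for the rest. send_rows: Moves the arm, as the interface text tells. Its arguments: {"type":"object","properties":{"steps":{"type":"array","items":{"type":"array","items":{"type":"number"}}},"force":{"type":"number"}},"required":["steps"]}

```bash
ls; mkdir -p pics
python3 - <<'E'
from plant import arm
import cv2,numpy as np
np.set_printoptions(precision=4,suppress=True)
s=arm.observe();print({k:np.round(v,3) for k,v in s.items()}, arm.nose_length)
for n in("scene","top"):
    im=arm.capture(n);cv2.imwrite(f"pics/{n}0.png",im[:,:,::-1]);c=arm.get_calibration(n);print(n,c)
E
```

```text
pics
{'t': np.float64(0.0), 'q': array([-1.27 ,  0.537, -0.004,  1.539,  0.003,  1.067, -0.071]), 'dq': array([ 0.001,  0.   , -0.001, -0.   , -0.002,  0.   ,  0.   ]), 'tau': array([ -0.   , -58.342,   1.048, -25.911,   0.012,   0.01 ,   0.   ]), 'position': array([0.233, 0.606, 0.252]), 'tool_rot': array([ 0.824,  0.566, -0.001,  0.001]), 'wrist_force': array([-0.816,  0.118,  0.383]), 'moment': array([ 0.037, -0.019, -0.003]), 'finger_gap': np.float64(0.085)} 0.022
scene {'fov_y': 54.73935510654808, 'cx': 318.19123029887186, 'cy': 195.1997565252372, 'R': array([[-0.0918,  0.9957,  0.0138],
       [ 0.6996,  0.0744, -0.7106],
       [-0.7086, -0.0556, -0.7034]]), 't': array([ 0.0418, -0.3245,  1.4813])}
top {'fov_y': 49.03227149639203, 'cx': 327.1854591760368, 'cy': 189.6575048393996, 'R': array([[ 0.0047, -0.9998, -0.0177],
       [-0.9882, -0.002 , -0.153 ],
       [ 0.153 ,  0.0182, -0.9881]]), 't': array([0.0049, 0.5299, 1.1934])}
```

View pics/top0.png

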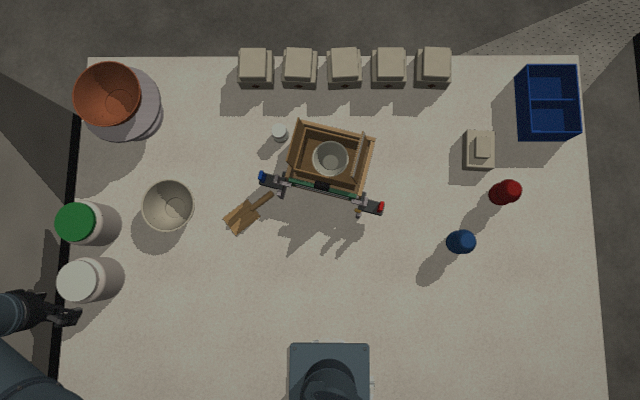

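View pics/scene0.png

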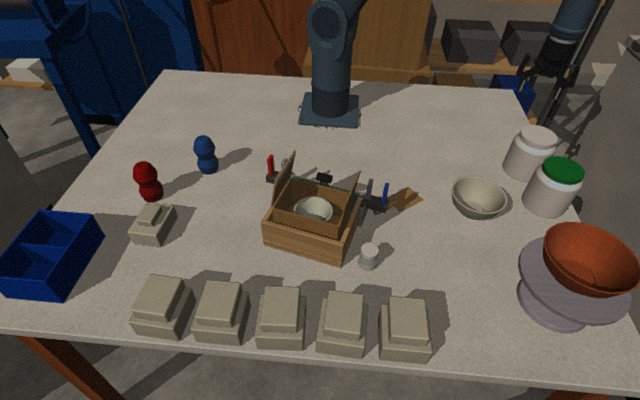

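Top view shows the crate near (330,160). The blue ear is on the left (262,176) and the red ear on the right (379,208). The jar is at (279,132) and the spatula at (248,212). I'll zoom in and triangulate the ears.

```bash
cat > h.py <<'E'
import numpy as np,cv2
from plant import arm
np.set_printoptions(precision=4,suppress=True)
def K(c,h=400):
    f=h/2/np.tan(np.radians(c['fov_y'])/2);return np.array([[f,0,c['cx']],[0,f,c['cy']],[0,0,1]])
def proj(c,X):
    p=(np.atleast_2d(X)@np.array(c['R']).T+c['t'])@K(c).T;return p[:,:2]/p[:,2:]
def at_z(c,uv,z):
    R=np.array(c['R']);d=R.T@np.linalg.inv(K(c))@[*uv,1];o=-R.T@c['t'];return o+d*(z-o[2])/d[2]
def crate(x,y,yaw,P):
    P=np.atleast_2d(P);a,b=np.cos(yaw),np.sin(yaw)
    return np.c_[x+a*P[:,0]-b*P[:,1],y+b*P[:,0]+a*P[:,1],P[:,2]]
E
python3 - <<'E'
from h import *
def blob(im,col,x0,x1,y0,y1):
    hsv=cv2.cvtColor(im,cv2.COLOR_BGR2HSV).astype(int);h,s,v=hsv[...,0],hsv[...,1],hsv[...,2]
    m=(s>120)&(v>50)&(((h<8)|(h>172)) if col=='r' else ((h>100)&(h<130)))
    k=np.zeros_like(m);k[y0:y1,x0:x1]=m[y0:y1,x0:x1];ys,xs=np.nonzero(k)
    return len(xs),xs.mean(),ys.mean(),xs.min(),xs.max(),ys.min(),ys.max()
t=cv2.imread('pics/top0.png');s=cv2.imread('pics/scene0.png')
ct=arm.get_calibration('top');cs=arm.get_calibration('scene')
for col,bt,bs in(('r',(350,400,195,225),(255,285,145,195)),('b',(250,290,165,195),(375,400,175,215))):
    a=blob(t,col,*bt);b=blob(s,col,*bs);print(col,a,b)
    P=[K(c)@np.c_[c['R'],c['t']] for c in(ct,cs)]
    X=cv2.triangulatePoints(P[0],P[1],np.array(a[1:3]),np.array(b[1:3]));print((X[:3]/X[3]).T)
A=cv2.resize(t[110:230,220:400],None,fx=4.4,fy=4.4,interpolation=cv2.INTER_CUBIC)[:,:400*2]
cv2.imwrite('pics/t1.png',A)
A=cv2.resize(s[140:270,250:430],None,fx=4.4,fy=4.4,interpolation=cv2.INTER_CUBIC)
cv2.imwrite('pics/s1.png',A)
E
```

```text
r (53, np.float64(380.22641509433964), np.float64(206.41509433962264), np.int64(377), np.int64(383), np.int64(201), np.int64(212)) (108, np.float64(269.9537037037037), np.float64(165.2037037037037), np.int64(267), np.int64(273), np.int64(155), np.int64(176))
[[ 0.4744 -0.1343  0.1135]]
b (51, np.float64(261.4117647058824), np.float64(175.66666666666666), np.int64(258), np.int64(265), np.int64(171), np.int64(180)) (75, np.float64(384.38666666666666), np.float64(193.66666666666666), np.int64(381), np.int64(388), np.int64(183), np.int64(204))
[[0.5557 0.18   0.1149]]
```

View pics/t1.png

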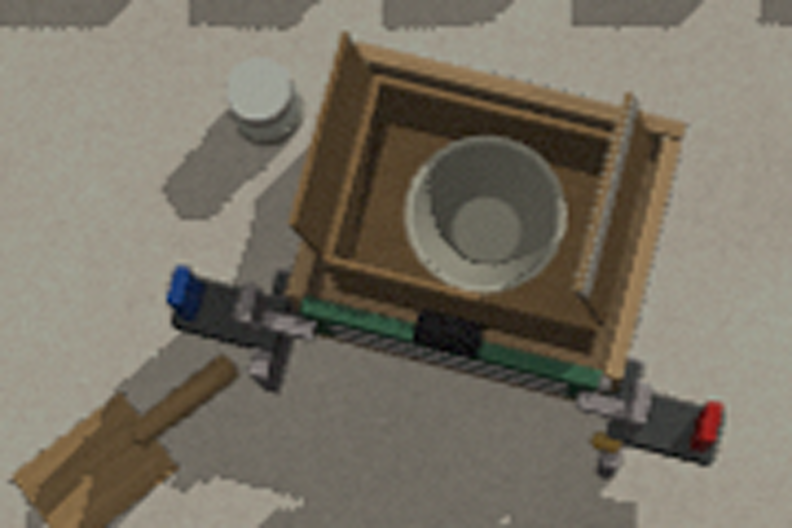

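View pics/s1.png

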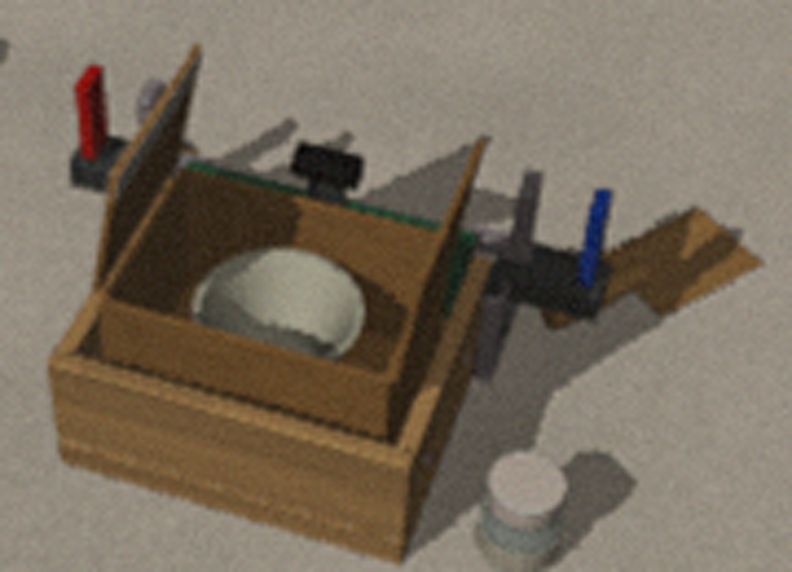

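Run:
```python
from h import *
from scipy.optimize import least_squares
ct=arm.get_calibration('top');cs=arm.get_calibration('scene')
T=lambda u,v:(220+u/4.4,110+v/4.4)
S=lambda u,v:(250+u/4.4,140+v/4.4)
def res(p,full=False):
    x,y,w,ex,ey,ai,ao=p
    fi=lambda s:[s*.058,.085+.08*np.cos(np.pi-ai),.122+.08*np.sin(ai)]
    fo=lambda s:[s*.058,-.085-.095*np.cos(np.pi-ao),.1265+.095*np.sin(ao)]
    ob=[(ct,[-.08,0,.128],T(448,335)),(cs,[-.08,0,.128],S(328,165)),(ct,[.088,-.107,.092],T(685,127)),
    (cs,[.088,.107,.092],S(407,455)),(cs,[.088,-.107,.092],S(55,362)),
    (ct,[ex,-ey,.1105],(380.2,206.4)),(ct,[ex,ey,.1105],(261.4,175.7)),(cs,[ex,-ey,.1105],(270,165.2)),(cs,[ex,ey,.1105],(384.4,193.7)),
    (ct,fi(1),T(346,36)),(ct,fi(-1),T(297,225)),(cs,fi(-1),S(487,138)),
    (ct,fo(1),T(632,97)),(ct,fo(-1),T(583,292)),(cs,fo(-1),S(197,48))]
    r=np.array([proj(c,crate(x,y,w,P))[0]-np.array(q) for c,P,q in ob])
    return r if full else r.ravel()
f=least_squares(res,[.59,.0,-.25,-.08,.16,1.8,1.3],loss='soft_l1')
print(f.x);print(res(f.x,True))
```

```text
[ 0.6062 -0.0006 -0.2533 -0.0948  0.1627  1.7011  1.4289]
[[-0.095  -1.1661]
 [-0.8724  0.9094]
 [-0.1009 -0.5434]
 [ 0.3895  2.5102]
 [-2.5499 -0.4538]
 [-0.0106  0.4126]
 [ 0.3132  0.4754]
 [ 0.086   0.6551]
 [ 0.3312  1.0341]
 [-0.3747  0.0717]
 [-1.6527  0.8824]
 [-1.7607 -0.3987]
 [-0.2857  0.1542]
 [-0.8705  0.9955]
 [-0.5565 -1.6025]]
```

```bash
cat >> h.py <<'E'
POSE=[.6062,-.0006,-.2533]
def where():
    from scipy.spatial.transform import Rotation as Ro
    s=arm.observe();p=np.array(s['position']);x,y,w=POSE
    d=p-[x,y,0];a,b=np.cos(w),np.sin(w)
    R=Ro.from_quat(s['tool_rot']);Rt=Ro.from_euler('z',w)*Ro.from_matrix(np.array([[0,1,0],[1,0,0],[0,0,-1.]]))
    r=min(((Ro.from_matrix(Rt.as_matrix()@np.diag([k,k,1]))*R.inv()).as_rotvec() for k in(1,-1)),key=np.linalg.norm)
    print('t',s['t'],'crate mm',np.round([1e3*(a*d[0]+b*d[1]),1e3*(-b*d[0]+a*d[1]),1e3*d[2]],1),'rot needed',r,'F',s['wrist_force'],'gap',s['finger_gap'])
def delta(P):  # world mm from present TCP to crate point (m)
    return np.round(1e3*(crate(*POSE,P)[0]-arm.observe()['position']),1)
E
python3 -c "
from h import *
where();print(delta([0,.14,.25]))"
```

```text
t 0.1 crate mm [-513.4  494.   252.5] rot needed [ 0.0015 -0.0004  0.1134] F [-0.0691  0.0346  0.1666] gap 0.08563178187708677
[ 408.3 -471.3   -2.5]
```

Emit:
send_rows --force 20 --pt "-1 41 -47 0 0 0 0.113" --pt "-1 41 -47 0 0 0 0" --pt "-1 41 -47 0 0 0 0" --pt "-1 41 -47 0 0 0 0" --pt "-1 41 -47 0 0 0 0"

```text
t: 0.72
position: [0.4333, 0.3714, 0.2504]
tool_rot: [0.786, 0.618, -0.002, -0.001]
wrist_force: [0.5, 0.2, 0.1]
finger_gap: 0.0001
```

Emit:
send_rows --pt "-1 41 -47 0 0 0 0" --pt "-1 41 -47 0 0 0 0" --pt "-1 41 -47 0 0 0 0" --pt "-1 41 -47 0 0 0 0"

```text
t: 1.23
position: [0.5962, 0.182, 0.2495]
tool_rot: [0.786, 0.618, -0.003, -0.001]
wrist_force: [0.3, 0.7, -0.6]
finger_gap: -0.0001
```

```bash
python3 -c "
from h import *
where();print(delta([0,.14,.197]))"
```

```text
t 1.225 crate mm [-55.4 174.3 249.5] rot needed [ 0.0016 -0.0056 -0.016 ] F [ 0.326   0.6979 -0.6276] gap -0.00012118908964171776
[ 45.1 -47.1 -52.5]
```

Emit:
send_rows --pt "-1 23 -24 0 0 0 -0.016" --pt "-1 22 -23 0 0 0 0" --pt "-1 0 0 -28 0 0 0" --pt "-1 0 0 -25 0 0 0" --pt "-1 -5 -21 0 0 0 0"

```text
t: 1.85
position: [0.6397, 0.105, 0.1932]
tool_rot: [0.793, 0.609, -0.004, -0.0]
wrist_force: [0.3, 0.6, 0.7]
finger_gap: 0.0001
```

Emit:
send_rows --pt "-1 -5 -21 0 0 0 0" --pt "-1 -5 -21 0 0 0 0" --pt "-1 -5 -20 -4 0 0 0" --pt "-1 -1 -4 -14 0 0 0" --pt "-1 -1 -3 -14 0 0 0"

```text
t: 2.48
position: [0.6229, 0.0267, 0.1639]
tool_rot: [0.795, 0.607, -0.002, 0.002]
wrist_force: [-0.1, -0.1, 0.7]
finger_gap: 0.0005
```

```bash
python3 -c "
from h import *
where();print(delta([0,.045,.153]))"
```

```text
t 2.475 crate mm [  9.3  30.6 163.9] rot needed [ 0.0058 -0.0004  0.0141] F [-0.065  -0.1362  0.6658] gap 0.00046941018484261384
[ -5.4  16.3 -10.9]
```

Emit:
send_rows --pt "-1 0 5 -6 0 0 0" --pt "-1 0 5 -6 0 0 0" --pt "-1 0 0 0 0 0 0"

```text
t: 2.85
position: [0.6218, 0.0395, 0.1487]
tool_rot: [0.794, 0.608, -0.003, 0.001]
wrist_force: [0.0, 1.1, 0.2]
finger_gap: 0.0001
```

```bash
python3 -c "
from h import *
where()
im=arm.capture('scene');cv2.imwrite('pics/s2.png',cv2.resize(im[140:270,230:430,::-1],None,fx=4,fy=4,interpolation=cv2.INTER_CUBIC))"
```

```text
t 2.85 crate mm [  5.   42.7 148.7] rot needed [ 0.0052 -0.004   0.0113] F [0.0228 1.1177 0.1874] gap 5.0825672561701856e-05
```

View pics/s2.png

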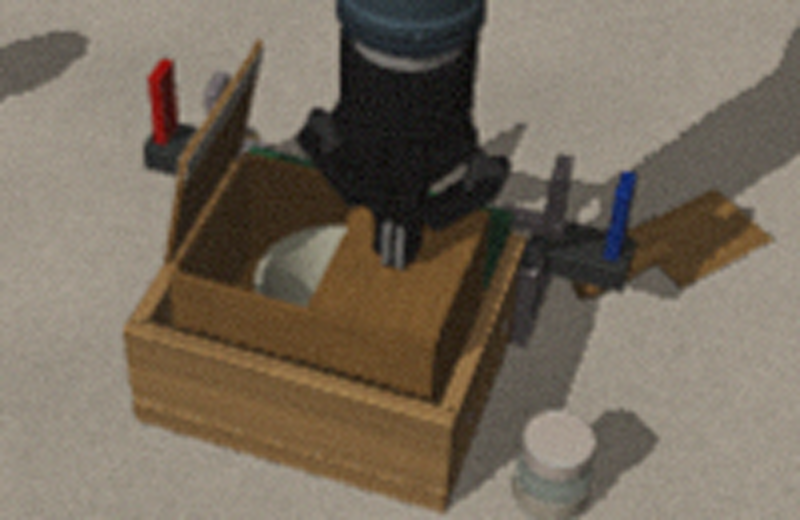

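The inner flap lies flat under the fingers at (393,245). The outer flap still stands at (220,140). I'll go round to its outboard side.

Emit:
send_rows --pt "-1 0 0 40 0 0 0.012" --pt "-1 0 0 45 0 0 0" --pt "-1 -4 -10 35 0 0 0" --pt "-1 -12 -50 5 0 0 0" --pt "-1 -12 -50 0 0 0 0"

```text
t: 3.52
position: [0.5948, -0.0661, 0.2796]
tool_rot: [0.787, 0.617, -0.001, 0.001]
wrist_force: [0.7, -0.4, -0.0]
finger_gap: 0.0001
```

Emit:
send_rows --pt "-1 -12 -50 0 0 0 0" --pt "-1 -8 -25 0 0 0 0"

```text
t: 3.78
position: [0.574, -0.1456, 0.2813]
tool_rot: [0.788, 0.616, 0.0, 0.003]
wrist_force: [0.2, -0.9, -0.3]
finger_gap: 0.0001
```

```bash
python3 -c "
from h import *
where();print(delta([0,-.14,.2]))"
```

```text
t 3.775 crate mm [   5.2 -148.4  281.3] rot needed [ 0.0044  0.0035 -0.0105] F [ 0.1511 -0.8535 -0.3456] gap 0.00011297989831515657
[ -2.9   9.4 -81.3]
```

Emit:
send_rows --pt "-1 -4 0 -40 0 0 0" --pt "-1 0 0 -41 0 0 0" --pt "-1 5 18 0 0 0 0" --pt "-1 5 20 0 0 0 0" --pt "-1 5 20 0 0 0 0"

```text
t: 4.4
position: [0.5879, -0.0885, 0.2049]
tool_rot: [0.79, 0.614, 0.003, 0.006]
wrist_force: [0.4, 0.4, -0.1]
finger_gap: 0.0001
```

Emit:
send_rows --pt "-1 5 20 -4 0 0 0" --pt "-1 2 8 -12 0 0 0" --pt "-1 1 4 -14 0 0 0" --pt "-1 0 0 -10 0 0 0"

```text
t: 4.9
position: [0.6009, -0.0491, 0.1692]
tool_rot: [0.787, 0.616, 0.007, 0.009]
wrist_force: [-0.6, -0.6, 0.6]
finger_gap: -0.0002
```

```bash
python3 -c "
from h import *
where();print(delta([0,-.045,.156]))"
```

```text
t 4.9 crate mm [  7.  -48.3 169.2] rot needed [ 0.0047  0.0223 -0.0109] F [-0.6226 -0.5539  0.6355] gap -0.0002265102981391561
[ -5.9   5.  -13.2]
```

Lower on, then retreat upward and forward to look with the wrist camera over the catches.

Emit:
send_rows --pt "-1 0 2 -8 0 0.02 0" --pt "-1 0 1 -6 0 0 0" --pt "-1 0 0 0 0 0 0" --pt "-1 0 0 40 0 0 0" --pt "1 -30 0 45 0 0 0"

```text
t: 5.52
position: [0.5684, -0.0482, 0.2365]
tool_rot: [0.788, 0.615, -0.005, 0.0]
wrist_force: [0.6, 0.5, 1.7]
finger_gap: 0.0168
```

Emit:
send_rows --pt "1 -45 0 40 0 0 0" --pt "1 -45 10 40 0 0 0" --pt "1 -45 15 40 0 0 0" --pt "1 0 0 0 0 0 0" --pt "1 0 0 0 0 0 0"

```text
t: 6.15
position: [0.4308, -0.025, 0.3635]
tool_rot: [0.789, 0.614, -0.001, 0.003]
wrist_force: [-0.2, 0.6, -0.9]
finger_gap: 0.0855
```

```bash
python3 -c "
from h import *
where()
c=arm.get_calibration('wrist');im=arm.capture('wrist')
cv2.imwrite('pics/w1.png',im[:,:,::-1]);print(c)
np.savez('w1.npz',**c)
for n,P in dict(handle=[-.08,0,.128],eyb=[-.095,.163,.141],er=[-.095,-.163,.141],c=[.088,.107,.092],fo=[-.058,.01,.1305]).items(): print(n,proj(c,crate(*POSE,P)))"
```

```text
t 6.15 crate mm [-163.7  -67.6  363.5] rot needed [ 0.0051  0.0025 -0.0043] F [-0.1768  0.5543 -0.8935] gap 0.08552688866325098
{'fov_y': 62.732029594327265, 'cx': 317.651755964509, 'cy': 200.15934554780958, 'R': array([[ 0.2464,  0.9692, -0.0031],
       [ 0.9189, -0.2326,  0.3186],
       [ 0.3081, -0.0814, -0.9479]]), 't': array([-0.0804, -0.4784,  0.3512])}
handle [[374.9726 236.832 ]]
eyb [[520.6895 230.4244]]
er [[234.7335 228.9218]]
c [[437.4026 331.7784]]
fo [[382.5049 254.3891]]
```

View pics/w1.png

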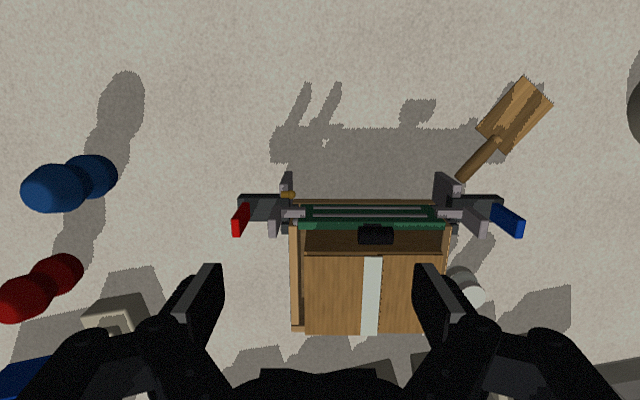

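Both flaps are shut, with the white band at (372,295). The red ear is at (238,220), the blue ear at (508,220) and the handle at (376,235). The pose prediction agrees to 1–3 px. I'll refine it with the ear silhouettes.

Run:
```python
from h import *
from scipy.optimize import least_squares
c={k:v for k,v in np.load('w1.npz').items()}
im=cv2.imread('pics/w1.png');h,s,v=cv2.split(cv2.cvtColor(im,cv2.COLOR_BGR2HSV).astype(int).astype(np.int32).astype(np.uint8))
B=np.array([[i*.012,j*.005,k] for i in(-1,1) for j in(-1,1) for k in(.08,.141)])
w=POSE[2]
def feat(pts):
    m=cv2.moments(cv2.convexHull(pts.astype(np.float32)));return [m['m10']/m['m00'],m['m01']/m['m00'],pts[:,0].min(),pts[:,0].max(),pts[:,1].min(),pts[:,1].max()]
res=[]
for col,(x0,x1,y0,y1),m in(('r',(225,255,195,245),((h<8)|(h>172))&(s>120)&(v>40)),('b',(485,530,195,245),(h>100)&(h<130)&(s>120)&(v>40))):
    ys,xs=np.nonzero(m[y0:y1,x0:x1]);pts=np.c_[xs+x0,ys+y0].astype(float);o=np.array(feat(pts))
    f=least_squares(lambda p:np.array(feat(proj(c,crate(p[0],p[1],w,B))))-o,[.48,-.13] if col=='r' else [.55,.18])
    print(col,f.x,f.fun);res.append(f.x)
d=res[1]-res[0];print('len',np.linalg.norm(d),'yaw',-np.arctan2(d[0],d[1]))
```

```text
r [ 0.4721 -0.1339] [ 0.0127 -0.13   -1.3001  1.5123 -1.3466  1.4026]
b [0.5529 0.1802] [-0.1974 -0.1126 -1.4839  1.4306 -1.4584  1.4746]
len 0.32430893868929417 yaw -0.2516618251478119
```

```bash
sed -i 's/^POSE=.*/POSE=[.6040,-.0008,-.2517]/' h.py; python3 -c "
from h import *
where();print(delta([-.0946,-.149,.20]))"
```

```text
t 6.2 crate mm [-161.6  -66.6  363.4] rot needed [ 0.0052  0.002  -0.0025] F [-0.0535  0.2589 -0.2738] gap 0.08522714603276066
[  44.4  -96.5 -163.4]
```

Emit:
send_rows --force 30 --pt "1 11 -24 -41 0.005 0.002 -0.002" --pt "1 11 -24 -41 0 0 0" --pt "1 11 -24 -41 0 0 0" --pt "1 11 -24 -40 0 0 0" --pt "1 0 0 0 0 0 0"

```text
t: 6.82
position: [0.477, -0.1258, 0.1899]
tool_rot: [0.79, 0.613, -0.003, -0.001]
wrist_force: [-0.1, -0.4, 0.5]
finger_gap: 0.0854
```

```bash
python3 -c "
from h import *
where();print(delta([-.0946,-.149,.13]))"
```

```text
t 6.825 crate mm [ -91.9 -152.7  189.9] rot needed [ 0.0021 -0.0068  0.0006] F [-0.0622 -0.4437  0.4738] gap 0.08535409613016529
[ -1.7   4.2 -59.9]
```

Emit:
send_rows --pt "1 -2 4 -15 0 -0.007 0" --pt "1 0 0 -15 0 0 0" --pt "1 0 0 -15 0 0 0" --pt "1 0 0 -14 0 0 0" --pt "1 0 0 0 0 0 0"

```text
t: 7.45
position: [0.4764, -0.1211, 0.1279]
tool_rot: [0.79, 0.613, -0.001, 0.001]
wrist_force: [-0.5, -0.4, 0.7]
finger_gap: 0.0854
```

```bash
python3 -c "
from h import *
where();print(delta([-.0946,-.149,.13]))"
```

```text
t 7.45 crate mm [ -93.6 -148.3  127.9] rot needed [ 0.002  -0.0005  0.0001] F [-0.4995 -0.4011  0.6833] gap 0.08536843921327683
[-1.1 -0.5  2.1]
```

Well placed with no contact, so close.

Emit:
send_rows --pt "-1 0 0 0 0 0 0" --pt "-1 0 0 0 0 0 0" --pt "-1 0 0 0 0 0 0" --pt "-1 0 0 0 0 0 0" --pt "-1 0 0 0 0 0 0"

```text
t: 8.07
position: [0.4774, -0.1221, 0.1298]
tool_rot: [0.791, 0.612, 0.0, 0.002]
wrist_force: [0.4, -0.2, -3.2]
finger_gap: 0.0348
```

```bash
python3 -c "
from h import *
where()"
```

```text
t 8.075 crate mm [ -92.4 -149.   129.8] rot needed [0.003  0.0025 0.0008] F [ 0.4131 -0.2059 -3.1543] gap 0.03476458740231877
```

Emit:
send_rows --pt "1 0 0 0 0 0 0" --pt "1 0 0 0 0 0 0" --pt "1 0 0 0 0 0 0" --pt "1 0 0 40 0 0 0" --pt "1 0 0 40 0 0 0"

```text
t: 8.7
position: [0.4751, -0.1225, 0.2094]
tool_rot: [0.79, 0.613, -0.003, 0.0]
wrist_force: [1.1, -0.6, -0.1]
finger_gap: 0.0855
```

Emit:
send_rows --pt "1 14 55 0 0 0 0" --pt "1 14 55 0 0 0 0" --pt "1 14 55 0 0 0 0" --pt "1 14 55 0 0 0 0" --pt "1 14 55 0 0 0 0"

```text
t: 9.32
position: [0.5487, 0.1535, 0.2144]
tool_rot: [0.794, 0.607, 0.0, 0.005]
wrist_force: [1.1, -0.6, -0.3]
finger_gap: 0.0857
```

```bash
python3 -c "
from h import *
where();print(delta([-.0946,.149,.19]))"
```

```text
t 9.325 crate mm [-92.  135.6 214.4] rot needed [0.0068 0.0061 0.0136] F [ 1.1127 -0.5959 -0.3222] gap 0.08565053348142862
[  0.8  13.6 -24.4]
```

Emit:
send_rows --pt "1 0 10 -10 0.007 0.006 0.014" --pt "1 0 0 -15 0 0 0" --pt "1 0 0 0 0 0 0"

```text
t: 9.7
position: [0.5483, 0.1673, 0.1875]
tool_rot: [0.788, 0.615, 0.0, -0.001]
wrist_force: [-0.5, -0.8, -1.0]
finger_gap: 0.0856
```

```bash
python3 -c "
from h import *
where();print(delta([-.0946,.149,.13]))"
```

```text
t 9.7 crate mm [-95.9 148.9 187.5] rot needed [-0.0011 -0.0005 -0.0069] F [-0.5393 -0.7557 -1.0042] gap 0.08558788017425019
[  1.2  -0.2 -57.5]
```

Emit:
send_rows --pt "1 1 0 -15 0 0 -0.007" --pt "1 0 0 -15 0 0 0" --pt "1 0 0 -15 0 0 0" --pt "1 0 0 -12 0 0 0" --pt "1 0 0 0 0 0 0"

```text
t: 10.32
position: [0.549, 0.163, 0.1261]
tool_rot: [0.792, 0.61, -0.001, -0.0]
wrist_force: [-0.4, -0.3, 0.8]
finger_gap: 0.0853
```

```bash
python3 -c "
from h import *
where();print(delta([-.0946,.149,.13]))"
```

```text
t 10.325 crate mm [-94.1 145.  126.1] rot needed [ 0.001  -0.0016  0.0063] F [-0.3895 -0.3227  0.8422] gap 0.08530451053119859
[0.5 4.  3.9]
```

Emit:
send_rows --pt "1 1 4 3 0 0 0" --pt "-1 0 0 0 0 0 0" --pt "-1 0 0 0 0 0 0" --pt "-1 0 0 0 0 0 0" --pt "-1 0 0 0 0 0 0"

```text
t: 10.95
position: [0.5513, 0.1676, 0.1312]
tool_rot: [0.792, 0.611, 0.0, 0.001]
wrist_force: [1.0, -1.8, -3.1]
finger_gap: 0.0349
```

Emit:
send_rows --pt "-1 0 0 0 0 0 0" --pt "-1 0 0 0 0 0 0"

```text
t: 11.2
position: [0.5513, 0.1676, 0.1312]
tool_rot: [0.792, 0.611, 0.0, 0.001]
wrist_force: [-0.1, 0.4, 1.3]
finger_gap: 0.0345
```

```bash
python3 -c "
from h import *
where()"
```

```text
t 11.2 crate mm [-93.  150.  131.2] rot needed [0.0007 0.0012 0.0049] F [-0.1221  0.3631  1.2583] gap 0.03448017940030516
```

Both catches are home (gap ≈ 35 mm). Next is the handle.

Emit:
send_rows --force 60 --pt "1 0 0 0 0 0 0" --pt "1 0 0 0 0 0 0" --pt "1 0 0 0 0 0 0" --pt "1 0 0 40 0 0 0" --pt "1 0 0 40 0 0 0"

```text
t: 11.82
position: [0.5492, 0.1682, 0.2099]
tool_rot: [0.792, 0.611, -0.002, -0.001]
wrist_force: [0.3, 0.1, 0.9]
finger_gap: 0.0856
```

Emit:
send_rows --pt "1 -8 -47 0 0 0 0" --pt "1 -8 -47 0 0 0 0" --pt "1 -8 -47 0 0 0 0" --pt "1 0 0 0 0 0 0"

```text
t: 12.32
position: [0.5269, 0.0255, 0.2144]
tool_rot: [0.792, 0.611, 0.003, 0.0]
wrist_force: [-0.4, 0.8, 0.1]
finger_gap: 0.0849
```

```bash
python3 -c "
from h import *
where();print(delta([-.08,0,.131]))
c=arm.get_calibration('wrist');im=arm.capture('wrist');cv2.imwrite('pics/w2.png',im[:,:,::-1])
print(proj(c,crate(*POSE,[[-.08,-.02,.128],[-.08,.02,.128],[-.08,0,.139]])))
c=arm.get_calibration('top');im=arm.capture('top');cv2.imwrite('pics/t2.png',im[:,:,::-1])"
```

```text
t 12.325 crate mm [-81.2   6.2 214.4] rot needed [-0.0031  0.0052  0.004 ] F [-0.4085  0.8223  0.1375] gap 0.08493364308270898
[ -0.4  -6.3 -83.4]
[[278.9629 218.8425]
 [337.6529 218.5036]
 [307.9563 224.9817]]
```

View pics/w2.png

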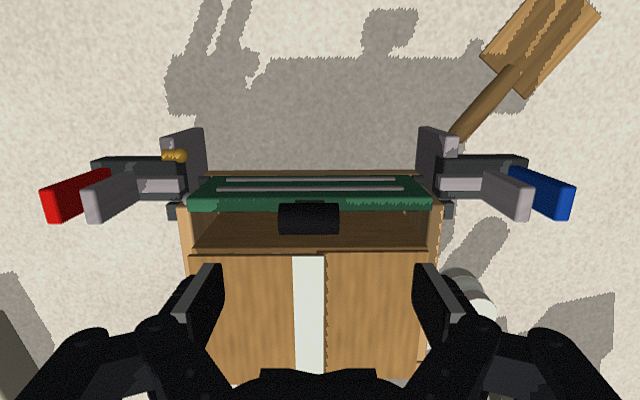

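Both thumb pieces sit against their ears at (110,195) and (505,195). The handle is centred at (309,219) against a predicted (308,219). Now lower and pinch it.

Emit:
send_rows --pt "1 0 -6 -20 0 0.005 0" --pt "1 0 0 -22 0 0 0" --pt "1 0 0 -22 0 0 0" --pt "1 0 0 -18 0 0 0" --pt "1 0 0 0 0 0 0"

```text
t: 13.05
position: [0.5297, 0.0343, 0.1302]
tool_rot: [0.786, 0.619, 0.005, -0.003]
wrist_force: [-0.0, -0.1, -0.3]
finger_gap: 0.0856
```

```bash
python3 -c "
from h import *
where();print(delta([-.08,0,.131]))"
```

```text
t 13.05 crate mm [-80.7  15.5 130.2] rot needed [-0.0107  0.0032 -0.0147] F [-0.0166 -0.0561 -0.2738] gap 0.08564946819762566
[ -3.2 -15.2   0.8]
```

Emit:
send_rows --pt "1 -1 -8 0 -0.01 0 -0.015" --pt "1 -1 -7 0 0 0 0" --pt "1 0 0 0 0 0 0"

```text
t: 13.42
position: [0.5291, 0.0197, 0.132]
tool_rot: [0.79, 0.613, 0.003, 0.002]
wrist_force: [0.4, 0.1, -0.9]
finger_gap: 0.0854
```

```bash
python3 -c "
from h import *
where();print(delta([-.08,0,.131]))"
```

```text
t 13.425 crate mm [-77.7   1.2 132. ] rot needed [-0.0007  0.0063 -0.0005] F [ 0.4049  0.0565 -0.9122] gap 0.08536737839166682
[-2.5 -0.6 -1. ]
```

Emit:
send_rows --pt "1 -2 -1 -1 0 0 0" --pt "-1 0 0 0 0 0 0" --pt "-1 0 0 0 0 0 0" --pt "-1 0 0 0 0 0 0" --pt "-1 0 0 0 0 0 0"

```text
t: 14.05
position: [0.5275, 0.0193, 0.132]
tool_rot: [0.79, 0.613, 0.004, 0.002]
wrist_force: [0.2, -1.3, 0.1]
finger_gap: 0.0391
```

```bash
python3 -c "
from h import *
where()
for th in np.arange(0,1.41,.1): print(round(th,1),np.round(np.diff([crate(*POSE,[-.08-.098*np.sin(a),0,.098*np.cos(a)])[0]*1e3 for a in(th,th+.1)],axis=0),1))"
```

```text
t 14.05 crate mm [-79.1   0.5 132. ] rot needed [-0.002   0.0077 -0.0006] F [ 0.2428 -1.3401  0.1096] gap 0.03911045167019408
0.0 [[-9.5  2.4 -0.5]]
0.1 [[-9.4  2.4 -1.5]]
0.2 [[-9.2  2.4 -2.4]]
0.3 [[-8.9  2.3 -3.4]]
0.4 [[-8.5  2.2 -4.3]]
0.5 [[-8.1  2.1 -5.1]]
0.6 [[-7.6  1.9 -5.9]]
0.7 [[-6.9  1.8 -6.7]]
0.8 [[-6.3  1.6 -7.4]]
0.9 [[-5.5  1.4 -8. ]]
1.0 [[-4.7  1.2 -8.5]]
1.1 [[-3.9  1.  -8.9]]
1.2 [[-3.   0.8 -9.3]]
1.3 [[-2.1  0.5 -9.6]]
1.4 [[-1.1  0.3 -9.7]]
```

Emit:
send_rows --pt "-1 -9.5 2.4 -0.5 0 0 0" --pt "-1 -9.4 2.4 -1.5 0 0 0" --pt "-1 -9.2 2.4 -2.4 0 0 0" --pt "-1 -9 2.3 -3.4 0 0 0"

```text
t: 14.55
position: [0.4913, 0.0286, 0.1247]
tool_rot: [0.79, 0.613, 0.006, 0.004]
wrist_force: [5.5, -1.4, -2.6]
finger_gap: 0.0391
```

```bash
cat >> h.py <<'E'
def gate():
    where();p=np.array(arm.observe()['position'])-[0,0,.003];x,y,w=POSE
    cx=np.cos(w)*(p[0]-x)+np.sin(w)*(p[1]-y);th=np.arctan2(-.08-cx,p[2]-.03)
    print('theta',th,'r',np.hypot(-.08-cx,p[2]-.03))
    for a in(.2,.3,.4,.5,1.28,1.32): print(a,delta([-.08-.098*np.sin(th+a if a<1 else a),0,.033+.098*np.cos(th+a if a<1 else a)]))
E
python3 -c "
from h import *
gate()"
```

```text
t 14.55 crate mm [-116.5    0.4  124.7] rot needed [-0.0013  0.015   0.0001] F [ 5.4507 -1.4238 -2.6064] gap 0.03907694417344449
theta 0.3784455063845893 r 0.09873565614080826
0.2 [-16.7   3.8  -9.7]
0.3 [-24.3   5.8 -15.5]
0.4 [-31.4   7.6 -22. ]
0.5 [-37.8   9.3 -29.2]
1.28 [-55.7  13.9 -63.7]
1.32 [-56.7  14.1 -67.4]
```

The gate follows (θ≈0.38). Continuing.

Emit:
send_rows --pt "-1 -9 2 -4.5 0 0.015 0" --pt "-1 -8.3 2 -5.2 0 0 0" --pt "-1 -7.6 1.9 -5.9 0 0 0" --pt "-1 -7 1.8 -6.7 0 0 0" --pt "-1 -6.3 1.6 -7.4 0 0 0"

```text
t: 15.18
position: [0.4533, 0.0384, 0.0954]
tool_rot: [0.79, 0.613, 0.002, 0.001]
wrist_force: [5.3, -2.5, 1.3]
finger_gap: 0.0389
```

```bash
python3 -c "
from h import *
gate()"
```

```text
t 15.175 crate mm [-155.7    0.5   95.4] rot needed [-0.0017  0.0043  0.0004] F [ 5.2956 -2.5114  1.3012] gap 0.038890375739285145
theta 0.8813719724125314 r 0.09807450883062334
0.2 [-10.6   2.2 -16.3]
0.3 [-14.6   3.3 -25.2]
0.4 [-17.8   4.1 -34.4]
0.5 [-20.    4.7 -43.9]
1.28 [-17.8   4.1 -34.3]
1.32 [-18.8   4.3 -38.1]
```

Emit:
send_rows --pt "-1 -5.6 1.2 -8 0 0 0" --pt "-1 -4.8 1.1 -8.5 0 0 0" --pt "-1 -4 1 -8.9 0 0 0" --pt "-1 -3 0.7 -9.3 0 0 0" --pt "-1 -1.5 0.4 -5 0 0 0"

```text
t: 15.8
position: [0.4342, 0.0434, 0.0529]
tool_rot: [0.79, 0.613, 0.003, 0.001]
wrist_force: [4.0, -1.0, 3.1]
finger_gap: 0.0389
```

```bash
python3 -c "
from h import *
gate()"
```

```text
t 15.8 crate mm [-175.5    0.5   52.9] rot needed [-0.0019  0.0062  0.0004] F [ 3.9653 -0.9861  3.0739] gap 0.03892312902218578
theta 1.3650124234927814 r 0.09753040466956456
0.2 [ -2.6   0.2 -19.4]
0.3 [ -2.1   0.1 -29.1]
0.4 [ -0.8  -0.3 -38.8]
0.5 [  1.5  -0.9 -48.3]
1.28 [ 1.4 -0.8  8.2]
1.32 [ 0.4 -0.6  4.4]
```

Emit:
send_rows --pt "-1 0 0 0 0 0 0" --pt "-1 0 0 0 0 0 0" --pt "-1 0 0 0 0 0 0" --pt "-1 0 0 0 0 0 0"

```text
t: 16.3
position: [0.4342, 0.0433, 0.0528]
tool_rot: [0.79, 0.613, 0.003, 0.001]
wrist_force: [2.1, -1.3, 3.1]
finger_gap: 0.0392
```

```bash
python3 -c "
from h import *
gate()
a=arm.capture('scene')[130:270,230:430,::-1];b=arm.capture('top')[100:240,210:410,::-1]
cv2.imwrite('pics/f.png',np.hstack([cv2.resize(i,None,fx=2,fy=2,interpolation=cv2.INTER_CUBIC) for i in(a,b)]));gate()"
```

```text
t 16.3 crate mm [-175.4    0.4   52.8] rot needed [-0.0019  0.0059  0.0006] F [ 2.1265 -1.2892  3.0645] gap 0.039194049647037564
theta 1.3661962444290265 r 0.09747048365010484
0.2 [ -2.6   0.2 -19.4]
0.3 [ -2.2   0.1 -29.1]
0.4 [ -0.8  -0.2 -38.8]
0.5 [  1.5  -0.8 -48.3]
1.28 [ 1.4 -0.8  8.3]
1.32 [ 0.4 -0.5  4.5]
t 16.4 crate mm [-175.4    0.4   52.8] rot needed [-0.0019  0.0059  0.0006] F [ 2.9003 -1.8062  3.5247] gap 0.038921814275443035
theta 1.3663400364644798 r 0.09746594123468802
0.2 [ -2.6   0.2 -19.4]
0.3 [ -2.2   0.1 -29.1]
0.4 [ -0.8  -0.2 -38.8]
0.5 [  1.5  -0.8 -48.3]
1.28 [ 1.4 -0.8  8.3]
1.32 [ 0.4 -0.5  4.5]
```

View pics/f.png

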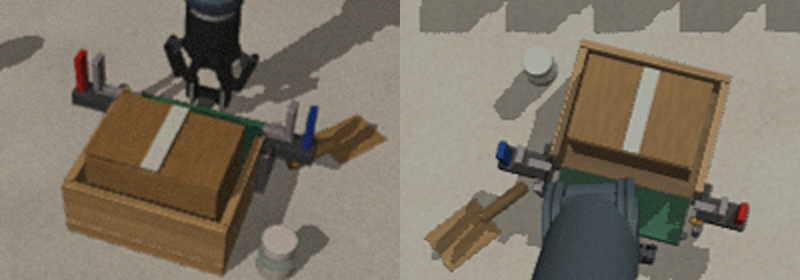

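The picture shows the gate down (green at (665,208)), both flaps flat, both thumb pieces against their ears, and the jar and spatula in place. Handing in.

```bash
python3 -c "
from h import *
arm.close_job()"
```

```text
the job is handed in; nothing more can be done
```

I completed the whole sequence and handed the job in at about 16.4 s of the 69 s allowed; hand-in reports no verdict, so success rests on my own checks.

**What I did:** I folded the inner flap, then the outer one over it. I squeezed the red catch (right side) and then the blue catch (left side) home. Then I pinched the gate handle by its ends, swung the gate past the detent and handed in while still holding it.

**Last checks:**
- **Gate:** about 1.37 rad and still, worked out from the tool position. The fingers were holding the handle at a 39 mm gap, with the grip set to 60 N.
- **Flaps:** both looked flat in the final pictures.
- **Catches:** each closed to a finger gap of about 35 mm, against the stated 36 mm for fully squeezed. Both thumb pieces still sat against their ears at the end.
- **Forces:** I saw no large wrist forces; they stayed below about 7 N in every reading.
- **Bystanders:** the jar and spatula look unmoved in the final picture. I did not recheck the bowl, the two forms or the mould, but I never worked near them.

**What disagreed:** the tool drifted about 15 mm sideways while lowering onto the handle, and about 4 mm at the blue catch. I corrected both before closing. The crate corners fitted about 2.5 px worse than the rest of the first measurement, and the wrist camera then moved the crate by about 2 mm.

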